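# Put the hatchet wedges away and snap the parts box shut

### The arm

A 6-joint arm with a two-finger parallel gripper is mounted at the origin on the work surface. World frame = base frame: x ahead of the robot, y to its left, z up, the work surface at z = 0. Lengths are in mm, angles in rad, forces in N, time in s.
With the tool pointing down it reaches from about 300 to 750 mm from the base axis. Payload 8.5 kg.
Tool frame: the origin (TCP) lies between the finger pads; the fingertips stand 8 mm ahead of it and the grasp point (between the pads) lies 11 mm behind it; z points along the fingers, x is the direction in which the jaws open and shut, and the axes are right-handed (so a half turn about z gives the same grasp; the last joint's range is limited). The gripper opens to 88 mm and grips with 3 to 60 N. Pads are 18 mm wide; open, the fingers measure 123 mm over their backs; the gripper's body (75 mm by 187 mm) begins 45 mm behind the grasp point.
Start: joints at [0.91, 0.381, 1.297, -0, 1.464, -0.215], TCP at [237.138, 496.232, 246.748] pointing down, gripper open.
Joint ranges: [-3.11, 3.11], [-0.89, 2.33], [0.22, 2.48], [-1.42, 4.56], [0.17, 2.85], [-2.88, 2.88]. Speed limits (rad/s): [2.39, 2.39, 3.14, 3.14, 3.14, 3.14].

### API

Orientations are given as a 3x3 rotation matrix whose columns are the frame's x, y, z axes.
In Python, from plant import bot gives the robot as it stands. Calls block until the motion is done:
- bot.reach(position, orientation): joint-space move of the TCP to a pose.
- bot.move_straight(position, v=150, attitude=None, until_force=None): straight line of the TCP; attitude=None keeps the orientation; v is the mean speed in mm/s. With until_force (N) it stops when the force on the tool has changed by that much, and returns True; else False.
- bot.goto_joints(angles): joint-space move.
- bot.gripper_open() and bot.grab(force=None): open the fingers fully, or close them until they stop; force is the grip in N (None keeps the last).
- bot.pause(seconds).
- bot.ik(position, orientation): joint angles nearest the present ones, or None.
- bot.state(): the state.
- bot.snapshot(name): name is "side" or "top"; returns a dict with "color" (384x512x3 uint8, blue, green, red), "fx", "fy", "cx", "cy" (pixels), "xyz" and "rotation" of the camera in the world. Camera axes: x right, y up, looking along -z (the intrinsics and any distortion apply to the point x, -y, -z); pixel columns grow to the right and rows downward; lengths in mm; the calibration is good to about 2 mm. A picture is of the moment at which its call begins. There is no depth.
A pose or a line that the arm cannot do raises bot.MotionError and nothing moves.
- bot.finish_job(): hands the job in, once; it reports no verdict.
The state is a dict: "clock": time; "joints": joint angles; "joint_velocities": joint speeds; "effort": joint torques, N m; "tcp_pos": TCP position; "ee_rot": TCP orientation; "contact_force": force on the tool from outside, world axes, zero at the start; "torque": the same for the moment, N m; "width": finger opening in mm.
Only numpy, scipy, OpenCV 4.12 (cv2) and the standard library are available. Lean on these libraries where they do the work, as an engineer would, in place of code of your own. Each camera call takes 0.05 s, during which the arm holds its last target.

### The job

Tip the white enamel cup over the grey parts box so that all five steel wedges drop into the box, then stand the empty cup upright on the bench and let go of it. Fit the green lid on the box and press it straight down until both orange end clips snap over it, then keep pressing: finish with the gripper still on the lid, pushing it down firmly, with some 10 N. Leave the oil bottle, the wax tin and the hatchet where they are.

Things in the scene. Friction and masses are not known exactly. Their poses are not given: they have to be found in the camera images.
- cup: white enamel cup, no handle, round, flared: outside 50 mm across at the foot, 61 at 45 mm height, 68 at the rim, 72 mm high, wall 3 mm, floor 4 mm, 140 g. It starts upright on the bench, the wedges in it. Origin: centre of the underside; z along its axis to the mouth. The wedges slide easily: they run out once the mouth points 25 degrees or more below level
- cup_rim (a point): centre of the cup's mouth (blue rim), 72 mm above the cup's origin
- tub: open grey plastic parts box, loose on the bench: outside 140 (its x) by 100 (its y) by 60 mm high, walls and floor 4 mm, so the mouth is 132 by 92 mm; 350 g. One orange sprung clip stands on the middle of each short end (+x and -x). Origin: centre of the underside, z up
- tub_rim (a point): centre of the box's mouth, level with its rim, 60 mm above the box's origin. The seated lid's plate lies on this rim, the lid's origin then 46 mm above the box's origin
- clip_a (a joint): orange sprung tongue, 32 mm wide, hinged 22 mm up the middle of the box's +x end wall, 1.5 to 4.5 mm outside it, rising to 75 mm (15 above the rim). Its hook starts 65 mm up and reaches 3 mm in over the lid's edge; its top slopes to lead the lid in. Value in rad: 0 upright (free, or shut over the lid), grows as it is pushed outwards, about 0.07 as the lid's edge passes
- clip_b (a joint): orange sprung tongue, 32 mm wide, hinged 22 mm up the middle of the box's -x end wall, 1.5 to 4.5 mm outside it, rising to 75 mm (15 above the rim). Its hook starts 65 mm up and reaches 3 mm in over the lid's edge; its top slopes to lead the lid in. Value in rad: 0 upright (free, or shut over the lid), grows as it is pushed outwards, about 0.07 as the lid's edge passes
- lid: green plastic lid, 120 g, right way up on the bench. Plate 140 (its x) by 100 (y) by 4 mm; below it a plug lip 14 mm deep (outside 128 by 88 mm, tapering to 124 by 84 at its lower edge) that enters the box's mouth; on top, centred, a grip bar 64 mm long (x), 16 wide (y), 26 high. Origin: centre of the lip's lower edge, z up; plate top 18 mm above it. Fits the box either way round (half a turn)
- lid_grip (a point): middle of the top of the lid's grip bar, 44 mm above the lid's origin. Coming down, the plate meets the clips' slopes 10 mm above its seat; the push needed grows to some 8 to 12 N, drops suddenly as the lid's edge passes the hooks, and the plate meets the rim a few mm on, the clips closing over it
- wedge0: steel handle wedge, a short blunt taper 14 mm across at its base, 12 mm at its top, 18 mm long, 18 g; starts in the cup. Origin: centre of its wide end
- wedge1: steel handle wedge, a short blunt taper 14 mm across at its base, 12 mm at its top, 18 mm long, 18 g; starts in the cup. Origin: centre of its wide end
- wedge2: steel handle wedge, a short blunt taper 14 mm across at its base, 12 mm at its top, 18 mm long, 18 g; starts in the cup. Origin: centre of its wide end
- wedge3: steel handle wedge, a short blunt taper 14 mm across at its base, 12 mm at its top, 18 mm long, 18 g; starts in the cup. Origin: centre of its wide end
- wedge4: steel handle wedge, a short blunt taper 14 mm across at its base, 12 mm at its top, 18 mm long, 18 g; starts in the cup. Origin: centre of its wide end
- oil_bottle: amber glass oil bottle with a black cap, 50 mm across, 125 mm high, bystander. Origin: centre of the underside
- wax_tin: flat brass-coloured wax tin with a red lid, 75 mm across, 30 mm high, bystander. Origin: centre of the underside
- hatchet: hatchet lying on its side, pale handle along its x, 270 mm long, dark steel head at +x with the bit to +y, bystander. Origin: underside, mid handle
Things that resemble listed ones, but are neither listed nor needed, are in the scene too. Of the things that look like the lid, take the one that is farthest from the robot's base at the start.

How it is judged:
By the outcome, as a careful person would: the job done as asked, in the order asked, and still so for the second after the job is handed in, while the arm keeps its last pose, push and grip.
It also fails if it takes over 70 s, if anything falls off the work surface, if the arm or the gripper's body presses on something with over 40 N, if the wrist force passes 120 N, or if a joint passes its speed limit or range.

## Working session

There is one attempt and no reset: what is moved stays moved. The work goes in short steps, each a Python script; the robot and the scene stay as the last script left them, time stands still between calls to the robot, and variables do not carry over. Pictures are saved under pics/ and viewed, and the job is handed in when it is done.

```bash
ls; mkdir -p pics; python3 - <<'E'
from plant import bot
import cv2
for n in("side","top"):
    s=bot.snapshot(n); cv2.imwrite(f"pics/{n}0.png",s["color"]); print(n,{k:s[k] for k in s if k!="color"})
st=bot.state(); print(st)
E
```

```text
pics
side {'fx': 443.20344230984915, 'fy': 443.20344230984915, 'cx': 259.6746283706048, 'cy': 190.75487810131406, 'xyz': array([520.44065197, 863.80377952, 779.12734812]), 'rotation': array([[-0.9987553 ,  0.04529501, -0.02088595],
       [-0.04504549, -0.63928213,  0.76765179],
       [ 0.02141878,  0.76763711,  0.64052674]])}
top {'fx': 371.83553048983106, 'fy': 371.83553048983106, 'cx': 262.9107009474191, 'cy': 191.26457958756663, 'xyz': array([344.45244562,   4.83804257, 974.14901333]), 'rotation': array([[-0.02543515,  0.97347652, -0.2273687 ],
       [-0.99966345, -0.02360718,  0.01075589],
       [ 0.00510307,  0.22756576,  0.97374934]])}
{'clock': 0.1, 'joints': array([ 9.09689362e-01,  3.81067479e-01,  1.29811074e+00, -2.26919535e-05,
        1.46360981e+00, -2.15341186e-01]), 'joint_velocities': array([-1.15795352e-03, -2.87296391e-03, -3.75031198e-03,  1.02299498e-05,
        3.55876945e-04, -4.94189061e-04]), 'effort': array([ 3.24885579e-03, -4.38650250e+01, -2.24913239e+01,  7.13768788e-02,
        3.41787958e-02, -1.04120475e-04]), 'tcp_pos': array([237.01278719, 496.05261139, 246.257385  ]), 'ee_rot': array([[ 4.31146332e-01,  9.02281734e-01, -7.16139149e-04],
       [ 9.02281256e-01, -4.31146864e-01, -9.57375154e-04],
       [-1.17258326e-03, -2.33390145e-04, -9.99999285e-01]]), 'contact_force': array([-0.51343917,  0.14791376,  0.84880812]), 'torque': array([ 0.03493356, -0.02753946, -0.02855578]), 'width': 88.39268167299937}
```

View pics/side0.png

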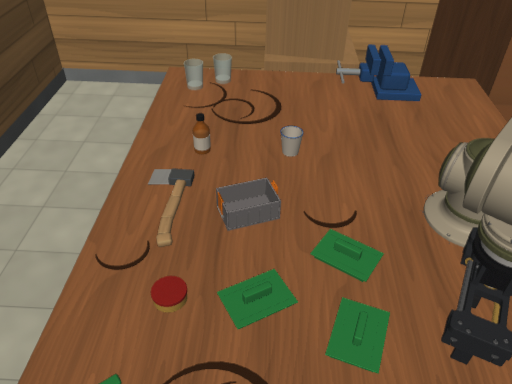

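View pics/top0.png

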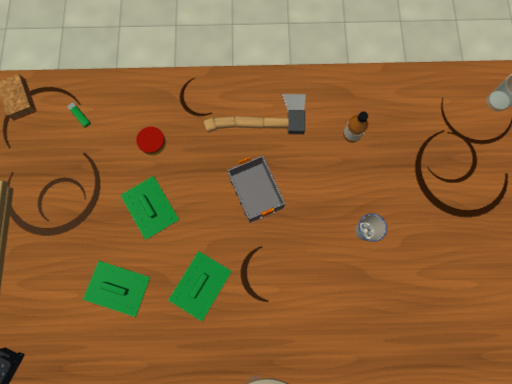

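```bash
cat > h.py <<'E'
import numpy as np, cv2
from plant import bot
def ray(s,p):
    d=s["rotation"]@np.array([(p[0]-s["cx"])/s["fx"],-(p[1]-s["cy"])/s["fy"],-1.0]); return s["xyz"],d/np.linalg.norm(d)
def onz(s,p,z):
    o,d=ray(s,p); return o+d*(z-o[2])/d[2]
def tri(s1,p1,s2,p2):
    A=np.zeros((3,3));b=np.zeros(3);L=[]
    for s,p in((s1,p1),(s2,p2)):
        o,d=ray(s,p);M=np.eye(3)-np.outer(d,d);A+=M;b+=M@o;L.append((o,d))
    x=np.linalg.solve(A,b); g=[np.linalg.norm(np.cross(x-o,d)) for o,d in L]
    return x,sum(g)
def proj(s,X):
    c=s["rotation"].T@(np.asarray(X,float)-s["xyz"]); return np.array([s["cx"]+s["fx"]*c[0]/-c[2], s["cy"]-s["fy"]*c[1]/-c[2]])
def crop(s,u,v,r,name,k=None):
    k=k or 560//(2*r); u,v=int(u),int(v)
    im=s["color"][max(v-r,0):v+r,max(u-r,0):u+r]; cv2.imwrite("pics/"+name,cv2.resize(im,None,fx=k,fy=k,interpolation=cv2.INTER_CUBIC)); return max(u-r,0),max(v-r,0),k
E
python3 - <<'E'
from h import *
a=bot.snapshot("side");b=bot.snapshot("top")
def t(s,u,v,r): 
    return cv2.resize(s["color"][v-r:v+r,u-r:u+r],(390,390),interpolation=cv2.INTER_CUBIC)
cv2.imwrite("pics/c1.png",np.hstack([t(a,248,203,39),t(b,257,188,39)]))
cv2.imwrite("pics/c2.png",np.hstack([t(a,291,141,26),t(b,371,227,26)]))
for n,s in(("side",a),("top",b)):
    hsv=cv2.cvtColor(s["color"],cv2.COLOR_BGR2HSV)
    m=cv2.inRange(hsv,(50,120,60),(75,255,255))
    for c in cv2.findContours(m,cv2.RETR_EXTERNAL,cv2.CHAIN_APPROX_NONE)[0]:
        if cv2.contourArea(c)<300: continue
        h=cv2.convexHull(c); q=cv2.approxPolyDP(h,5,True)
        print(n,"green",cv2.contourArea(c),q[:,0].tolist(), [onz(s,p,18)[:2].round().tolist() for p in q[:,0]])
    m=cv2.inRange(hsv,(8,200,180),(16,255,255))
    print(n,"orange",[(cv2.boundingRect(c),cv2.contourArea(c)) for c in cv2.findContours(m,cv2.RETR_EXTERNAL,cv2.CHAIN_APPROX_NONE)[0]])
E
```

```text
side green 3140.5 [[342, 298], [389, 312], [378, 372], [326, 354]] [[358.0, 289.0], [265.0, 318.0], [308.0, 448.0], [400.0, 418.0]]
side green 2547.5 [[274, 269], [297, 301], [237, 328], [217, 292]] [[501.0, 220.0], [452.0, 302.0], [571.0, 373.0], [620.0, 289.0]]
side green 1930.0 [[330, 229], [382, 253], [365, 281], [311, 254]] [[367.0, 85.0], [253.0, 156.0], [303.0, 241.0], [417.0, 170.0]]
side orange [((276, 186, 1, 2), 0.0), ((274, 186, 1, 1), 0.0), ((273, 181, 2, 3), 1.0)]
top green 2219.0 [[98, 261], [149, 277], [135, 316], [83, 299]] [[397.0, 415.0], [354.0, 285.0], [262.0, 315.0], [306.0, 445.0]]
top green 2196.5 [[198, 252], [230, 271], [201, 320], [169, 300]] [[413.0, 163.0], [364.0, 82.0], [249.0, 154.0], [298.0, 233.0]]
top green 1911.5 [[153, 176], [178, 219], [145, 238], [121, 195]] [[617.0, 286.0], [499.0, 216.0], [452.0, 299.0], [567.0, 368.0]]
top orange [((262, 211, 5, 3), 3.0), ((268, 209, 4, 3), 2.0), ((240, 160, 2, 2), 0.0), ((244, 158, 3, 2), 1.0)]
```

View pics/c1.png

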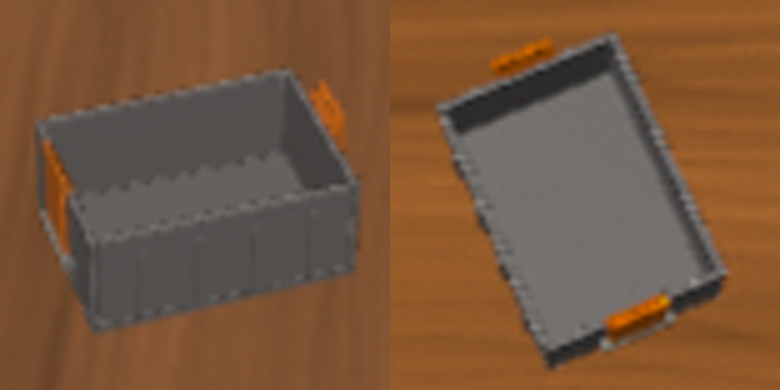

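View pics/c2.png

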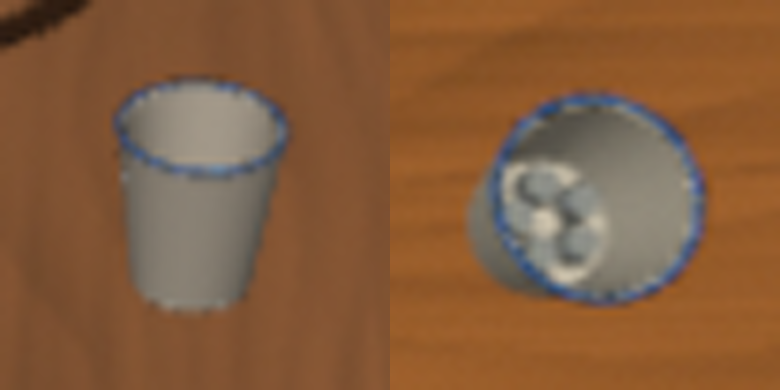

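```bash
cat > m.py <<'E'
from h import *
a=bot.snapshot("side");b=bot.snapshot("top")
# cup rim
C=[];
for n,s,(u,v) in(("side",a,(291,141)),("top",b,(371,227))):
    im=s["color"].astype(int); m=((im[...,0]-im[...,2])>25).astype(np.uint8); k=np.zeros_like(m);k[v-30:v+30,u-30:u+30]=1
    ys,xs=np.nonzero(m*k); h=cv2.convexHull(np.c_[xs,ys].astype(np.float32)); e=cv2.fitEllipse(np.c_[xs,ys].astype(np.float32)); C.append(e[0]); print(n,len(xs),e)
    w=[onz(s,p,72)[:2] for p in h[:,0]]; print("rim circle z72",cv2.minEnclosingCircle(np.array(w,np.float32)))
print("cup rim",tri(a,C[0],b,C[1]))
# tub corners by zoom reading (zoom 5, pixel centre shift)
sd=np.array([(38,120),(287,70),(354,185),(95,240)])/5+[209,164]-.5
tp=np.array([(438-390,105),(615-390,36),(725-390,273),(547-390,352)])/5+[218,149]-.5
# side order: far-left.. ; match by world
Pa=[onz(a,p,60)for p in sd];Pb=[onz(b,p,60)for p in tp]
print("side",np.round(Pa)); print("top",np.round(Pb))
import itertools
for i in range(4):
    j=min(range(4),key=lambda j:np.linalg.norm(Pa[i]-Pb[j])); X,g=tri(a,sd[i],b,tp[j]); print(i,j,X.round(1),round(g,1))
E
python3 m.py
```

```text
side 23 ((291.253173828125, 131.38368225097656), (11.589778900146484, 22.448781967163086), 94.5510482788086)
rim circle z72 ((461.920654296875, -265.88446044921875), 33.615806579589844)
top 84 ((372.1285705566406, 227.140869140625), (26.07523536682129, 27.61606216430664), 131.6270294189453)
rim circle z72 ((459.2689514160156, -269.1341552734375), 34.371604919433594)
cup rim (array([ 460.54777492, -270.6080957 ,   68.61713549]), np.float64(2.73258539892057))
side [[655.  -3.  60.]
 [530. -54.  60.]
 [494.  36.  60.]
 [617.  85.  60.]]
top [[617.  85.  60.]
 [652.  -7.  60.]
 [526. -59.  60.]
 [488.  31.  60.]]
0 1 [654.7  -6.8  56.5] 2.4
1 2 [528.6 -59.2  55.1] 3.0
2 3 [491.4  31.1  55. ] 4.5
3 0 [617.3  84.9  60.1] 0.0
```

```bash
cat > plan.py <<'E'
from h import *
from scipy.spatial.transform import Rotation as Ro
CUP=np.array([460.5,-267.5,0]); TUB=np.array([572.4,14.3,0]); GZ=46; TH=np.radians(22.3)
def rt(phi,a,flip=0):  # tool z at yaw phi, tilt a below level, jaws horizontal
    z=np.array([np.cos(a)*np.cos(phi),np.cos(a)*np.sin(phi),-np.sin(a)]); x=np.array([-np.sin(phi),np.cos(phi),0])*(-1 if flip else 1)
    return np.c_[x,np.cross(z,x),z]
def tcp(G,R): return G+11*R[:,2]
def tip(h,t): return Ro.from_rotvec(np.array([-np.sin(h),np.cos(h),0])*t).as_matrix()
def clear(p,R):
    m=999
    for x in np.linspace(-94,94,9):
        for y in(-38,0,38):
            for z in(-56,-100,-150,-200):
                q=p+R@[x,y,z]; d=q-TUB; l=[d[0]*np.cos(TH)+d[1]*np.sin(TH),-d[0]*np.sin(TH)+d[1]*np.cos(TH)]
                m=min(m,q[2]-(75 if abs(l[0])<85 and abs(l[1])<60 else 0))
    return m
E
cat > search.py <<'E'
from plan import *
ang=np.radians([0,40,80,110,140])
res=[]
for a in np.radians([10,20,30,40]):
  for flip in(0,1):
    G=CUP+[0,0,GZ]; okg=[]
    for ph in np.radians(np.arange(-120,61,20)):
        R=rt(ph,a,flip); p=tcp(G,R)
        q=bot.ik(p,R)
        if q is not None and bot.ik(p-120*np.array([R[0,2],R[1,2],-.5]),R) is not None: okg.append((np.degrees(ph).round(),clear(p,R),np.array(q)))
    if not okg: continue
    print(np.degrees(a),flip,"grasp",[(o[0],o[1].round(),o[2].round(2).tolist()) for o in okg][:3],len(okg))
    for h in(TH,TH+np.pi):
      for php in np.radians(np.arange(-180,180,20)):
        Gp=TUB-30*np.array([np.cos(h),np.sin(h),0])+[0,0,126]; c=999;Q=[]
        for t in ang:
            R=tip(h,t)@rt(php,a,flip); p=tcp(Gp,R); q=bot.ik(p,R)
            if q is None: break
            Q.append(q); c=min(c,clear(p,R))
        else: 
            Q=np.array(Q); res.append((c,np.degrees([a,h,php]).round(),flip,np.abs(np.diff(Q,axis=0)).max().round(2),Q[0].round(2).tolist(),Q[-1].round(2).tolist()))
for r in sorted(res,key=lambda r:-r[0])[:14]: print(r)
print(len(res))
E
python3 search.py
```

```text
10.0 0 grasp [(np.float64(-120.0), np.float64(16.0), [-0.33, 0.98, 1.54, -1.31, 1.54, 0.96]), (np.float64(-80.0), np.float64(-34.0), [-0.38, 0.93, 1.99, 4.2, 1.28, 1.38]), (np.float64(-60.0), np.float64(16.0), [-0.54, 0.97, 2.19, 3.65, 1.41, 1.58])] 7
10.0 1 grasp [(np.float64(-120.0), np.float64(16.0), [-0.33, 0.98, 1.54, -1.31, 1.54, -2.18]), (np.float64(-80.0), np.float64(-34.0), [-0.38, 0.93, 1.99, 4.2, 1.28, -1.76]), (np.float64(-60.0), np.float64(16.0), [-0.54, 0.97, 2.19, 3.65, 1.41, -1.56])] 7
20.0 0 grasp [(np.float64(-120.0), np.float64(26.0), [-0.34, 0.9, 1.56, -1.21, 1.41, 0.89]), (np.float64(-60.0), np.float64(26.0), [-0.55, 0.85, 2.18, 3.66, 1.12, 1.51]), (np.float64(0.0), np.float64(26.0), [-1.16, 0.85, 2.18, 1.94, 1.18, 1.69])] 6
20.0 1 grasp [(np.float64(-120.0), np.float64(26.0), [-0.34, 0.9, 1.56, -1.21, 1.41, -2.25]), (np.float64(-60.0), np.float64(26.0), [-0.55, 0.85, 2.18, 3.66, 1.12, -1.63]), (np.float64(0.0), np.float64(26.0), [-1.16, 0.85, 2.18, 1.94, 1.18, -1.45])] 6
29.999999999999996 0 grasp [(np.float64(-120.0), np.float64(36.0), [-0.37, 0.83, 1.57, -1.11
[... 2488 characters left out ...]
96, -1.08, 2.08, 0.61], [-0.06, 0.62, 2.02, 3.5, 0.71, -2.19])
(np.float64(21.391473380547964), array([ 10., 202., 160.]), 0, np.float64(0.65), [-0.21, 1.15, 0.66, 0.33, 2.71, 1.9], [-0.54, 0.74, 1.64, 1.23, 1.42, -0.33])
(np.float64(21.391473380547964), array([10., 22., 20.]), 1, np.float64(1.28), [-0.58, 0.73, 2.24, 2.18, 1.29, -1.43], [-0.04, 0.92, 1.0, -0.5, 2.16, 1.05])
(np.float64(21.391473380547964), array([10., 22., 60.]), 1, np.float64(0.88), [-0.67, 0.76, 1.85, 1.35, 1.5, -1.04], [-0.24, 0.98, 0.93, 0.1, 2.41, 1.24])
(np.float64(21.391473380547964), array([  10.,  202., -180.]), 1, np.float64(5.44), [-0.11, 1.18, 0.59, -0.29, 2.75, -1.86], [-0.51, 0.63, 1.82, 1.42, 1.07, 2.64])
149
```

```bash
cat > kin.py <<'E'
from plan import *
from scipy.optimize import least_squares
D=[]
rng=np.random.default_rng(0)
while len(D)<60:
    p=np.array([rng.uniform(350,650),rng.uniform(-300,300),rng.uniform(60,350)]);R=rt(rng.uniform(-3,3),rng.uniform(0,1.5))
    q=bot.ik(p,R)
    if q is not None: D.append((p,R,np.array(q)))
def f(x):
    d6,L1,L2,off,z0,a1=x; e=[]
    for p,R,q in D:
        W=p-d6*R[:,2]; r=a1+L1*np.sin(q[1])+L2*np.sin(q[1]+q[2]+off); z=z0+L1*np.cos(q[1])+L2*np.cos(q[1]+q[2]+off)
        e+=[W[0]-r*np.cos(q[0]),W[1]-r*np.sin(q[0]),W[2]-z]
    return e
s=least_squares(f,[200,400,400,0,300,0]);print(s.x.round(3),np.sqrt(np.mean(s.fun**2)))
E
python3 kin.py
```

```text
[ 2.66544e+02  5.67343e+02  3.79873e+02  2.84000e-01  1.28125e+02
 -2.19970e+01] 67.26416351829943
```

```bash
cat >> kin.py <<'E'
def g(x):
    d6,L1,L2,off,z0,a1,o2,k,o1,dy=x; e=[]
    for p,R,q in D:
        W=p-d6*R[:,2]; A=q[1]+o2; B=A*1+k*q[2]+off; r=a1+L1*np.sin(A)+L2*np.sin(B); z=z0+L1*np.cos(A)+L2*np.cos(B);c=np.cos(q[0]+o1);s_=np.sin(q[0]+o1)
        e+=[W[0]-r*c+dy*s_,W[1]-r*s_-dy*c,W[2]-z]
    return e
best=None
for i in range(30):
    s=least_squares(g,[rng.uniform(80,300),400,400,rng.uniform(-2,2),300,0,rng.uniform(-1,1),rng.choice([-1,1]),0,0])
    if best is None or s.cost<best.cost: best=s
print(best.x.round(3).tolist(),np.sqrt(np.mean(best.fun**2)))
print([(D[i][0].round(),D[i][1][:,2].round(2),D[i][2].round(2)) for i in range(4)])
E
python3 kin.py
```

```text
[ 2.66544e+02  5.67343e+02  3.79873e+02  2.84000e-01  1.28125e+02
 -2.19970e+01] 67.26416351829943
[242.074, 537.1, 365.609, 0.286, 130.1, 0.0, -0.0, 1.0, 0.0, 117.5] 1.0857139115535086e-13
[(array([ 541., -138.,   72.]), array([-0.33, -0.08, -0.94]), array([-0.37,  0.7 ,  1.3 , -0.2 ,  1.43,  1.01])), (array([624.,  64., 272.]), array([ 0.16,  0.04, -0.99]), array([-0.11,  0.43,  1.15,  0.06,  1.4 , -1.95])), (array([ 595., -298.,  309.]), array([-0.43, -0.15, -0.89]), array([-0.52,  0.76,  0.51, -0.43,  2.15,  0.52])), (array([403., 218., 217.]), array([ 0.29, -0.75, -0.59]), array([ 0.65,  0.46,  1.58, -0.89,  1.5 ,  0.54]))]
```

```bash
cat > search2.py <<'E'
from plan import *
d6,L1,L2,off,z0,dy=242.074,537.1,365.609,.286,130.1,117.5
def links(q):
    c,s=np.cos(q[0]),np.sin(q[0]); P=lambda r,z:np.array([r*c-dy*s,r*s+dy*c,z0+z])
    A,B=q[1],q[1]+q[2]+off; E=(L1*np.sin(A),L1*np.cos(A)); W=(E[0]+L2*np.sin(B),E[1]+L2*np.cos(B)); F=B-off; l=L2*np.cos(off)
    K=(W[0]-l*np.sin(F),W[1]-l*np.cos(F))
    return P(*E),P(*K),P(*W)
def segd(a,b,pts): 
    t=np.linspace(0,1,40)[:,None]; S=a+(b-a)*t; return min(np.linalg.norm(S-p,axis=1).min() for p in pts)
def ev(a,h,php,flip,tmax,off_=-30,gz=126,n=10):
    Gp=TUB+off_*np.array([np.cos(h),np.sin(h),0])+[0,0,gz]; c=999;f=999;wz=999;Q=[]
    for t in np.radians(np.linspace(0,tmax,n)):
        T=tip(h,t); R=T@rt(php,a,flip); p=tcp(Gp,R); q=bot.ik(p,R)
        if q is None: return None
        q=np.array(q);Q.append(q); c=min(c,clear(p,R)); E,K,W=links(q); wz=min(wz,W[2])
        cup=[Gp+T@[34*np.cos(u),34*np.sin(u),v] for u in np.arange(0,6.2,.8) for v in(-46,0,26)]
        f=min(f,segd(K,W,cup),segd(E,K,cup))
    return c,f,wz,np.array(Q)
if __name__=="__main__":
  res=[]
  for a in np.radians([10,15,20,25,30]):
   for flip in(0,1):
    for h in np.radians(np.arange(22.3-40,400,20)):
      if not min(abs(np.sin(h-TH)),1)<.7: continue
      for php in np.radians(np.arange(-180,180,20)):
        r=ev(a,h,php,flip,130)
        if r is None: continue
        c,f,wz,Q=r; dq=np.abs(np.diff(Q,axis=0)).max()
        if dq<1.2: res.append((min(c,f-80,wz-90),c.round(),f.round(),wz.round(),np.degrees([a,h,php]).round(),flip,dq.round(2),Q[0].round(2).tolist(),Q[-1].round(2).tolist()))
  for r in sorted(res,key=lambda r:-r[0])[:14]: print(*r[1:])
E
python3 search2.py
```

```text
Traceback (most recent call last):
  File "search2.py", line 26, in <module>
    r=ev(a,h,php,flip,130)
  File "search2.py", line 13, in ev
    T=tip(h,t); R=T@rt(php,a,flip); p=tcp(Gp,R); q=bot.ik(p,R)
                                                   ~~~~~~^^^^^
ValueError: time passes only in moves, steps and waits
```

```bash
cat > fk.py <<'E'
from plan import *
d6,L1,L2,off,z0,dy=242.074,537.1,365.609,.286,130.1,117.5
def fkR(q): return Ro.from_euler("ZYZYZ",[q[0],q[1]+q[2],q[3],q[4],q[5]+C6]).as_matrix()
C6=np.pi
LO=np.array([-3.11,-.89,.22,-1.42,.17,-2.88]);HI=np.array([3.11,2.33,2.48,4.56,2.85,2.88])
def myik(p,R):
    W=p-d6*R[:,2]; rho=np.hypot(W[0],W[1]); out=[]
    if rho<dy: return out
    r=np.sqrt(rho**2-dy**2); q1=np.arctan2(W[1],W[0])-np.arctan2(dy,r); z=W[2]-z0
    D=np.hypot(r,z); c=(D*D-L1*L1-L2*L2)/(2*L1*L2)
    if abs(c)>1: return out
    b=np.arccos(c)  # B-A
    A=np.arctan2(r,z)-np.arctan2(L2*np.sin(b),L1+L2*np.cos(b)); q3=b-off
    M=Ro.from_euler("ZY",[q1,A+q3]).as_matrix().T@R
    e=Ro.from_matrix(M).as_euler("ZYZ")
    for e4,e5,e6 in((e[0],e[1],e[2]),(e[0]+np.pi,-e[1],e[2]+np.pi)):
        for k4 in(-1,0,1):
            for k6 in(-1,0,1):
                q=np.array([q1,A,q3,e4+2*np.pi*k4,e5,e6-C6+2*np.pi*k6])
                q[0]=(q[0]+np.pi)%(2*np.pi)-np.pi
                if k6==0 or 1: out.append(q)
    # euler third wraps
    ok=[]
    for q in out:
        if np.all(q>LO)and np.all(q<HI): ok.append(q)
    return ok
if __name__=="__main__":
    s=bot.state(); print(fkR(s["joints"])-s["ee_rot"])
    R=rt(0,np.radians(20),1); print([q.round(2) for q in myik(tcp(CUP+[0,0,GZ],R),R)])
    print([q.round(2) for q in myik(s["tcp_pos"],s["ee_rot"])])
E
python3 fk.py
```

```text
Traceback (most recent call last):
  File "fk.py", line 28, in <module>
    s=bot.state(); print(fkR(s["joints"])-s["ee_rot"])
                         ~~~^^^^^^^^^^^^^
  File "fk.py", line 3, in fkR
    def fkR(q): return Ro.from_euler("ZYZYZ",[q[0],q[1]+q[2],q[3],q[4],q[5]+C6]).as_matrix()
                       ~~~~~~~~~~~~~^^^^^^^^^^^^^^^^^^^^^^^^^^^^^^^^^^^^^^^^^^^^
  File "scipy/spatial/transform/_rotation.pyx", line 1413, in scipy.spatial.transform._rotation.Rotation.from_euler
ValueError: Expected axis specification to be a non-empty string of upto 3 characters, got ZYZYZ
```

```bash
sed -i 's/^def fkR.*/def fkR(q): return (Ro.from_euler("ZY",[q[0],q[1]+q[2]])*Ro.from_euler("ZYZ",[q[3],q[4],q[5]+C6])).as_matrix()/' fk.py; python3 fk.py
sed -i 's/^from plan import \*/from fk import */; s/^d6,L1.*//' search2.py
python3 - <<'E'
s=open('search2.py').read()
s=s.replace("q=bot.ik(p,R)\n        if q is None: return None\n        q=np.array(q)","qs=myik(p,R)\n        if not qs: return None\n        q=min(qs,key=lambda v:np.abs(v-(Q[-1] if Q else q0)).max())")
s=s.replace("def segd","q0=np.array([-1.16,.85,2.18,1.94,1.18,0])\ndef segd")
open('search2.py','w').write(s)
E
python3 search2.py
```

```text
[[ 5.55111512e-16  3.33066907e-16  3.39355280e-16]
 [ 2.22044605e-16 -3.88578059e-16 -7.21536546e-17]
 [ 8.96635197e-17  3.17833867e-16 -3.33066907e-16]]
[array([-1.16,  0.85,  2.17,  1.93,  1.18, -1.45])]
[array([ 0.91,  0.38,  1.3 , -0.  ,  1.46, -0.22])]
34.0 173.0 224.0 [  25.  242. -120.] 0 0.3 [0.15, 0.93, 1.03, -0.87, 1.94, 0.68] [-0.52, 0.68, 1.7, 1.21, 1.31, -0.74]
34.0 115.0 224.0 [  25.  202. -160.] 0 0.7 [-0.03, 1.06, 0.7, -0.52, 2.42, 1.0] [-0.44, 0.59, 1.99, 1.95, 0.84, -0.97]
34.0 145.0 224.0 [  25.  222. -140.] 0 0.42 [0.07, 1.01, 0.83, -0.73, 2.21, 0.79] [-0.51, 0.63, 1.87, 1.51, 1.06, -0.81]
34.0 175.0 224.0 [25. 42. 40.] 1 0.43 [-0.63, 0.59, 1.99, 1.52, 1.08, -0.95] [0.03, 0.91, 1.07, -0.75, 2.03, 0.84]
34.0 143.0 224.0 [25. 22. 20.] 1 0.77 [-0.53, 0.56, 2.16, 2.04, 0.9, -1.15] [-0.04, 0.95, 0.97, -0.54, 2.23, 1.04]
34.0 187.0 224.0 [25. 62. 60.] 1 0.31 [-0.64, 0.65, 1.77, 1.19, 1.32, -0.83] [0.09, 0.85, 1.22, -0.92, 1.77, 0.73]
34.0 143.0 224.0 [ 25. 382.  20.] 1 0.77 [-0.53, 0.56, 2.16, 2.04, 0.9, -1.15] [-0.04, 0.95, 0.97, -0.54, 2.23, 1.04]
31.0 169.0 205.0 [  20.  242. -120.] 0 0.3 [0.16, 0.96, 1.01, -0.93, 1.99, 0.67] [-0.5, 0.65, 1.68, 1.14, 1.26, -0.67]
31.0 181.0 205.0 [20. 42. 40.] 1 0.44 [-0.65, 0.63, 2.01, 1.59, 1.16, -1.04] [0.03, 0.88, 1.1, -0.7, 1.97, 0.85]
31.0 136.0 205.0 [  20.  222. -140.] 0 0.42 [0.07, 1.04, 0.81, -0.79, 2.26, 0.75] [-0.49, 0.59, 1.84, 1.42, 0.99, -0.7]
31.0 151.0 205.0 [20. 22. 20.] 1 0.71 [-0.55, 0.61, 2.19, 2.11, 1.03, -1.26] [-0.04, 0.92, 1.0, -0.5, 2.16, 1.06]
31.0 190.0 205.0 [20. 62. 60.] 1 0.31 [-0.66, 0.69, 1.78, 1.25, 1.38, -0.9] [0.08, 0.82, 1.24, -0.86, 1.72, 0.72]
31.0 151.0 205.0 [ 20. 382.  20.] 1 0.71 [-0.55, 0.61, 2.19, 2.11, 1.03, -1.26] [-0.04, 0.92, 1.0, -0.5, 2.16, 1.06]
29.0 177.0 205.0 [  30.  242. -120.] 0 0.29 [0.14, 0.9, 1.04, -0.8, 1.89, 0.69] [-0.53, 0.71, 1.71, 1.27, 1.37, -0.81]
```

```bash
cat > s1.py <<'E'
from fk import *
a=np.radians(20); R=rt(0,a,1); G=CUP+[0,0,46]; off=6*R[:,2]
P=G+off; pre=P-115*R[:,2]
print(pre.round(),[q.round(2).tolist() for q in myik(pre+[0,0,130],R)],[q.round(2).tolist() for q in myik(pre,R)])
bot.reach(pre+[0,0,130],R); print(bot.state()["clock"],bot.state()["joints"].round(2))
bot.gripper_open()
bot.move_straight(pre,v=150)
st=bot.state();print(st["clock"],st["tcp_pos"],st["contact_force"])
for n in("side","top"): cv2.imwrite(f"pics/pre_{n}.png",bot.snapshot(n)["color"])
E
python3 s1.py
```

```text
[ 358. -268.   83.] [[-1.52, 0.3, 2.24, 1.4, 1.26, -0.93]] [[-1.52, 0.76, 2.36, 1.61, 1.22, -1.55]]
3.025 [-1.52  0.3   2.24  1.4   1.26 -0.93]
4.2583 [ 358.11884693 -267.46043081   83.6741919 ] [ 0.25522904 -0.31695535 -0.03766713]
```

```bash
python3 -c "
import cv2,numpy as np
a=cv2.imread('pics/pre_side.png');b=cv2.imread('pics/pre_top.png')
cv2.imwrite('pics/pre.png',np.hstack([cv2.resize(a[80:280,200:400],(400,400)),cv2.resize(b[130:330,270:470],(400,400))]))"
```

```text
(no output)
```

View pics/pre.png

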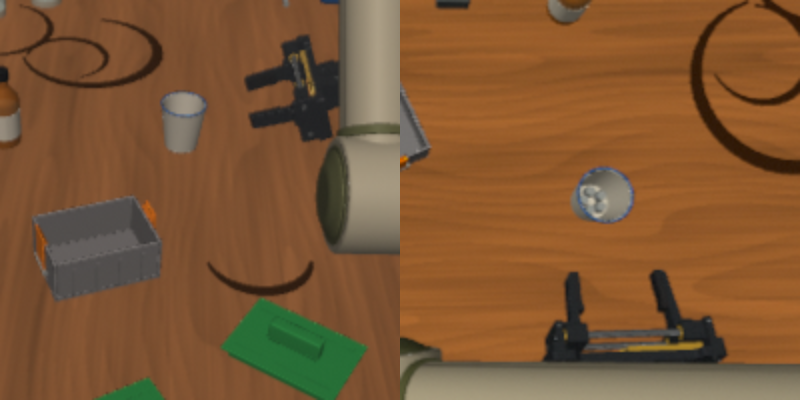

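```bash
python3 - <<'E'
from h import *
s=bot.snapshot("top");st=bot.state();R=st["ee_rot"]
for w in(-44,44):
  q=st["tcp_pos"]+R@[w,0,8]; print(q.round(), ((proj(s,q)-[270,130])*2).round())
q=st["tcp_pos"]+R@[0,0,8]
print(((proj(s,q)-[270,130])*2).round(), ((proj(s,[460.5,-267.5,72])-[270,130])*2).round())
E
```

```text
[ 366. -224.   81.] [175. 273.]
[ 366. -312.   81.] [249. 271.]
[212. 272.] [203. 193.]
```

```bash
python3 - <<'E'
from h import *
s=bot.snapshot("top"); st=bot.state();R=st["ee_rot"]
im=cv2.resize(s["color"][205:305,335:445],None,fx=7,fy=6,interpolation=cv2.INTER_CUBIC)
for w in(-44,44):
  for k in (8,-11,-30):
    q=proj(s,st["tcp_pos"]+R@[w,0,k]); cv2.circle(im,(int((q[0]+.5-335)*7),int((q[1]+.5-205)*6)),3,(0,0,255),-1)
q=proj(s,[460.5,-267.5,72]); cv2.circle(im,(int((q[0]+.5-335)*7),int((q[1]+.5-205)*6)),3,(0,0,255),-1)
cv2.imwrite("pics/z1.png",im)
E
```

```text
(no output)
```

View pics/z1.png

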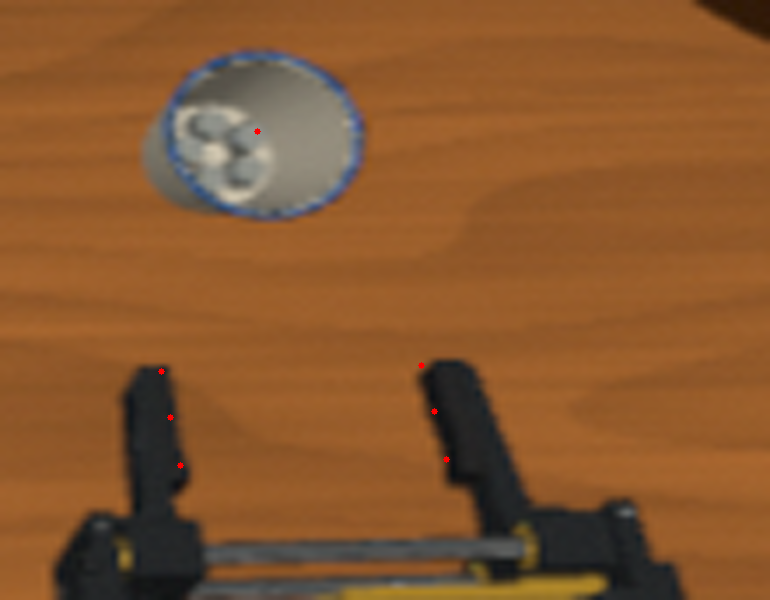

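```bash
cat > s2.py <<'E'
from fk import *
a=np.radians(20); R=rt(0,a,1); G=CUP+[0,0,46]; P=G+6*R[:,2]
r=bot.move_straight(P,v=80,until_force=6); st=bot.state(); print(r,st["clock"],st["tcp_pos"].round(1),P.round(1),st["contact_force"].round(1))
if not r:
    bot.grab(30); st=bot.state(); print(st["width"],st["contact_force"].round(1))
    bot.move_straight(P+[0,0,30],v=60); st=bot.state(); print(st["width"],st["contact_force"].round(1),st["clock"])
for n in("side","top"): cv2.imwrite(f"pics/g_{n}.png",bot.snapshot(n)["color"])
a=cv2.imread('pics/g_side.png');b=cv2.imread('pics/g_top.png')
cv2.imwrite('pics/g.png',np.hstack([cv2.resize(a[80:180,230:330],(400,400)),cv2.resize(b[180:280,320:420],(400,400))]))
E
python3 s2.py
```

```text
False 6.05 [ 465.9 -267.6   44. ] [ 466.1 -267.5   43.9] [-0.9  0.5 -0.2]
61.08877585752309 [-1.2 -0.6  1.7]
61.12332346364531 [ 0.2  0.7 -2.7] 7.225
```

View pics/g.png

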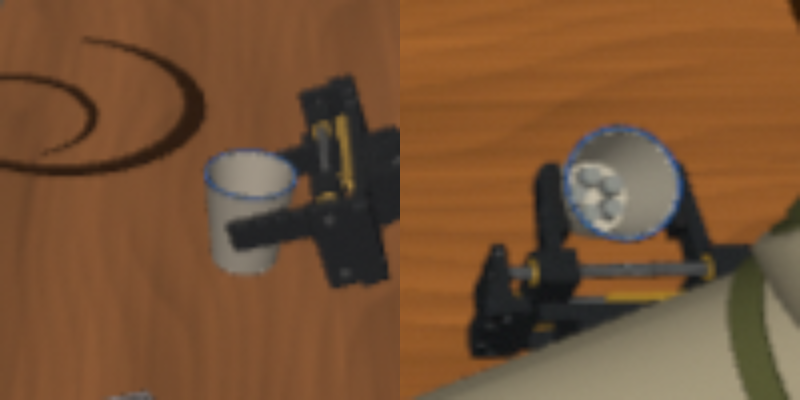

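```bash
cat > s3.py <<'E'
from fk import *
a=np.radians(20); R=rt(0,a,1)
bot.move_straight(CUP+[0,0,196]+6*R[:,2],v=200)
h=np.radians(30); Gp=TUB-30*np.array([np.cos(h),np.sin(h),0])+[0,0,128]
R1=rt(h,a,1); up=Gp+6*R1[:,2]+[0,0,50]
bot.reach(up,R1); bot.move_straight(up-[0,0,50],v=100)
st=bot.state(); print(st["clock"],st["joints"].round(2),st["width"],st["contact_force"].round(1))
for n in("side","top"): cv2.imwrite(f"pics/p_{n}.png",bot.snapshot(n)["color"])
a=cv2.imread('pics/p_side.png');b=cv2.imread('pics/p_top.png')
cv2.imwrite('pics/p.png',np.hstack([cv2.resize(a[100:250,175:325],(400,400)),cv2.resize(b[110:260,185:335],(400,400))]))
E
python3 s3.py
```

```text
9.8083 [-0.63  0.61  2.12  1.82  1.08 -1.14] 61.052743870407156 [-0.5 -0.2 -2. ]
```

View pics/p.png

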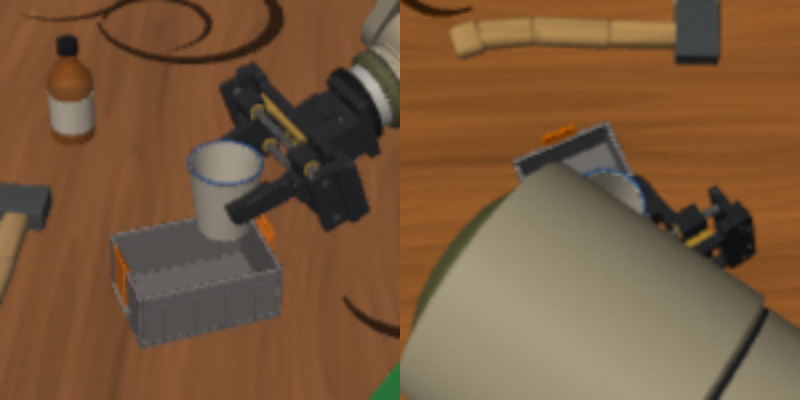

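```bash
cat > s4.py <<'E'
from fk import *
import sys
t0,t1,st_=map(float,sys.argv[1:4])
a=np.radians(20);h=np.radians(30); Gp=TUB-30*np.array([np.cos(h),np.sin(h),0])+[0,0,128]
for t in np.arange(t0,t1+.1 if t1>t0 else t1-.1,st_):
    R=tip(h,np.radians(t))@rt(h,a,1); bot.reach(Gp+6*R[:,2],R)
st=bot.state(); print(t,st["clock"],st["joints"].round(2),st["width"],st["contact_force"].round(1))
for n in("side","top"): cv2.imwrite(f"pics/q_{n}.png",bot.snapshot(n)["color"])
a=cv2.imread('pics/q_side.png');b=cv2.imread('pics/q_top.png')
cv2.imwrite(f'pics/q{int(t1)}.png',np.hstack([cv2.resize(a[100:250,175:325],(400,400)),cv2.resize(b[110:260,185:335],(400,400))]))
E
python3 s4.py 15 75 15
```

```text
75.0 12.3417 [-0.19  0.52  1.45 -0.05  1.23  0.87] 61.42225057002824 [-0.8  0.2 -2.6]
```

View pics/q75.png

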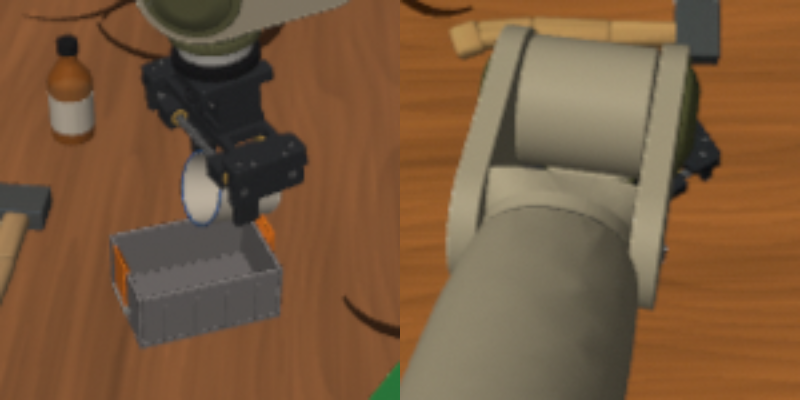

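```bash
python3 s4.py 83 131 8; python3 -c "
from plant import bot
bot.pause(.8);print(bot.state()['contact_force'])"; python3 s4.py 131 131 1
```

```text
131.0 14.2333 [-0.02  0.92  1.   -0.57  2.14  0.95] 61.130566991038876 [-0.7 -0.3 -1.6]
[-0.63034486 -0.48755062 -1.4799251 ]Traceback (most recent call last):
  File "s4.py", line 7, in <module>
    st=bot.state(); print(t,st["clock"],st["joints"].round(2),st["width"],st["contact_force"].round(1))
                          ^
NameError: name 't' is not defined. Did you mean: 'rt'?
```

View pics/q131.png

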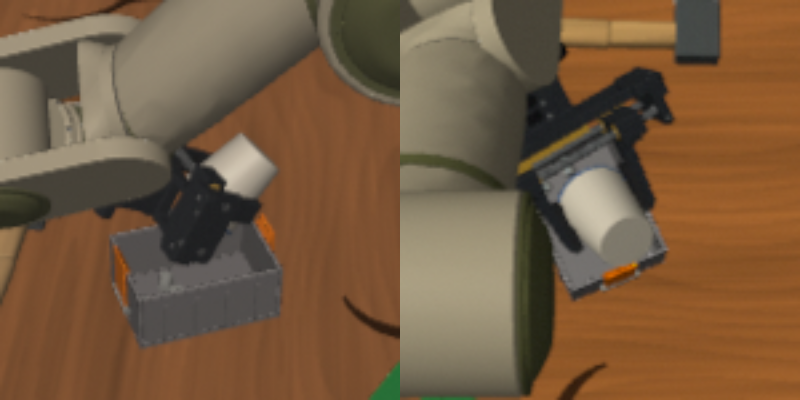

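```bash
python3 s4.py 138 138.5 1; python3 s4.py 123 0 -20.5;
```

```text
138.0 15.3833 [-0.01  0.97  0.96 -0.64  2.23  0.92] 61.05438651899339 [ 0.4 -0.  -0.8]
0.0 19.0083 [-0.63  0.61  2.12  1.81  1.08 -1.14] 61.672950674452125 [ 0.2  0.5 -1.3]
```

View pics/q0.png

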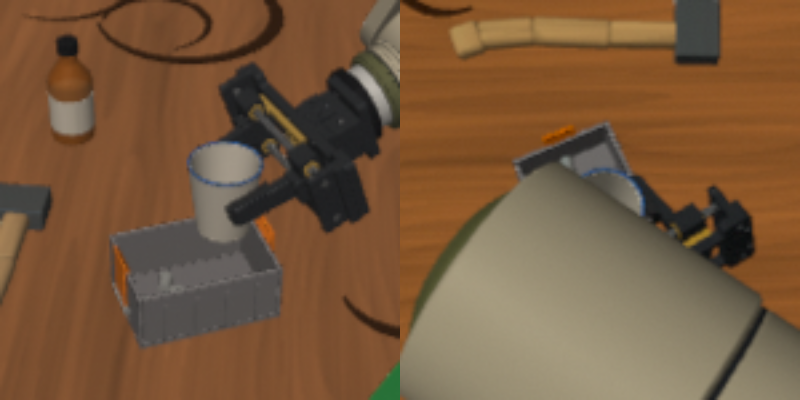

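```bash
cat > s5.py <<'E'
from fk import *
a=np.radians(20); R=rt(0,a,1)
p=bot.state()["tcp_pos"]; bot.move_straight(p+[0,0,60],v=200)
T=CUP+[0,0,46]+6*R[:,2]
bot.reach(T+[0,0,150],R); bot.move_straight(T+[0,0,12],v=200)
bot.pause(.2)
r=bot.move_straight(T+[0,0,-5],v=15,until_force=3); st=bot.state(); print(r,st["clock"],(st["tcp_pos"]-T).round(2),st["contact_force"].round(1),st["width"])
for n in("side","top"): cv2.imwrite(f"pics/r_{n}.png",bot.snapshot(n)["color"])
a=cv2.imread('pics/r_side.png');b=cv2.imread('pics/r_top.png')
cv2.imwrite('pics/r.png',np.hstack([cv2.resize(a[80:180,230:330],(400,400)),cv2.resize(b[130:280,220:370+50],(534,400))]))
E
python3 s5.py
```

```text
True 22.4667 [0.19 0.02 0.13] [1.7 0.2 4.8] 61.232412757434034
```

View pics/r.png

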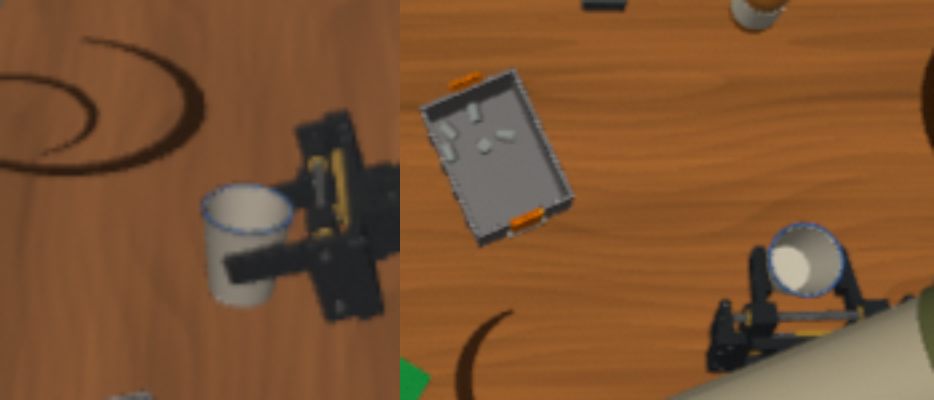

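```bash
cat > s6.py <<'E'
from fk import *
bot.gripper_open(); st=bot.state(); R=st["ee_rot"]
bot.move_straight(st["tcp_pos"]-115*R[:,2],v=120)
bot.move_straight(bot.state()["tcp_pos"]+[0,0,150],v=200)
for n in("side","top"): cv2.imwrite(f"pics/t_{n}.png",bot.snapshot(n)["color"])
print(bot.state()["clock"])
a=cv2.imread('pics/t_side.png');b=cv2.imread('pics/t_top.png')
f=lambda i,u,v,r:cv2.resize(i[v-r:v+r,u-r:u+r],(390,390),interpolation=cv2.INTER_CUBIC)
cv2.imwrite("pics/t1.png",np.hstack([f(a,248,203,39),f(b,257,188,39)]))
cv2.imwrite("pics/t2.png",np.hstack([f(a,291,141,39),f(b,371,227,39)]))
E
python3 s6.py
```

```text
25.2417
```

View pics/t1.png

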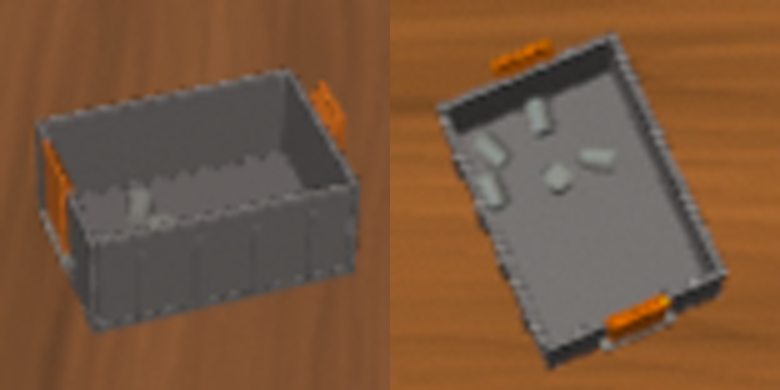

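View pics/t2.png

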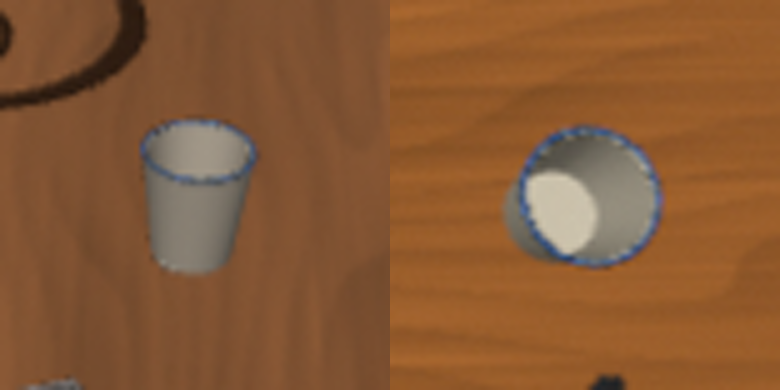

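```bash
cat > m2.py <<'E'
from h import *
a=bot.snapshot("side");b=bot.snapshot("top")
def fitpoly(cnt,cor,rob=0.8):
    cor=np.array(cor,float); n=len(cor);L=[]
    P=cnt.reshape(-1,2).astype(float)
    for i in range(n):
        p,q=cor[i],cor[(i+1)%n];d=(q-p);l=np.linalg.norm(d);d/=l;nn=np.array([-d[1],d[0]])
        t=(P-p)@d; o=(P-p)@nn; S=P[(t>.12*l)&(t<.88*l)&(abs(o)<3)]
        f=cv2.fitLine(S.astype(np.float32),cv2.DIST_HUBER,0,.01,.01).ravel().astype(float); c=cor.mean(0)
        n2=np.array([-f[1],f[0]]); 
        if (f[2:]-c)@n2<0:n2=-n2
        L.append((n2,n2@f[2:]+.5*max(abs(n2))))
    return [np.linalg.solve(np.array([L[i-1][0],L[i][0]]),[L[i-1][1],L[i][1]]) for i in range(n)]
def rep(nm,W):
    W=np.array(W);c=W.mean(0); e=[W[(i+1)%4]-W[i] for i in range(4)]
    print(nm,"c",c.round(1),"len",[round(np.linalg.norm(x[:2]),1) for x in e],"ang",[round(np.degrees(np.arctan2(x[1],x[0]))%180,1) for x in e])
out={}
for n,s,seed in(("side",a,(257,297)),("top",b,(150,207))):
    hsv=cv2.cvtColor(s["color"],cv2.COLOR_BGR2HSV); m=cv2.inRange(hsv,(50,120,60),(75,255,255)); m=cv2.morphologyEx(m,cv2.MORPH_CLOSE,np.ones((3,3)))
    for c in cv2.findContours(m,cv2.RETR_EXTERNAL,cv2.CHAIN_APPROX_NONE)[0]:
        if cv2.contourArea(c)>300 and cv2.pointPolygonTest(c,seed,False)>0:
            q=cv2.approxPolyDP(cv2.convexHull(c),5,True)[:,0]; C=fitpoly(c,q); out[n]=C; rep("lid "+n,[onz(s,p,18) for p in C])
X=[]
for p in out["side"]:
    A=onz(a,p,18); k=min(out["top"],key=lambda k:np.linalg.norm(onz(b,k,18)-A)); x,g=tri(a,p,b,k); X.append(x)
rep("lid tri",X); print(np.array(X).round(1).tolist())
# tub
TC={"side":np.array([(38,120),(287,70),(354,185),(95,240)])/5+[209,164]-.5,"top":np.array([(48,105),(225,36),(335,273),(157,352)])/5+[218,149]-.5}
for n,s in(("side",a),("top",b)):
    im=s["color"].astype(int); m=((im.max(2)-im.min(2))<45).astype(np.uint8); k=np.zeros_like(m);c=TC[n].mean(0).astype(int);k[c[1]-45:c[1]+45,c[0]-45:c[0]+45]=1;m*=k
    cn=max(cv2.findContours(m,cv2.RETR_EXTERNAL,cv2.CHAIN_APPROX_NONE)[0],key=cv2.contourArea)
    z=cv2.resize(m[c[1]-45:c[1]+45,c[0]-45:c[0]+45]*255,None,fx=4,fy=4,interpolation=0); cv2.imwrite(f"pics/mask_{n}.png",z)
    rep("tub zoom "+n,[onz(s,p,60) for p in TC[n]])
    # silhouette edge lines
    for i in range(4):
        p,q=TC[n][i],TC[n][(i+1)%4];d=q-p;l=np.linalg.norm(d);d/=l;nn=np.array([-d[1],d[0]]);P=cn.reshape(-1,2).astype(float);t=(P-p)@d;o=(P-p)@nn;S=P[(t>.1*l)&(t<.9*l)&(abs(o)<2.5)]
        if len(S)>6:
            w=np.array([onz(s,x,60)[:2] for x in S],np.float32); f=cv2.fitLine(w,cv2.DIST_HUBER,0,.01,.01).ravel(); print(n,i,len(S),"ang",np.degrees(np.arctan2(f[1],f[0])).round(1),"offs px",np.median((S-p)@nn).round(2))
    om=((im[...,2]-im[...,0])>150)&(im[...,2]>180)&k.astype(bool)
    nl,lab,stt,cen=cv2.connectedComponentsWithStats(om.astype(np.uint8)); 
    big=np.argsort(-stt[1:,4])[:2]+1; cc=[onz(s,cen[i],72) for i in big]; print(n,"clips",stt[big,4],np.round(cc,1).tolist(),"mid",((cc[0]+cc[1])/2).round(1),"ang",np.degrees(np.arctan2(*(cc[0]-cc[1])[1::-1])))
E
python3 m2.py
```

```text
lid side c [535.8 296.4  18. ] len [np.float64(100.0), np.float64(139.0), np.float64(99.6), np.float64(139.0)] ang [np.float64(120.8), np.float64(30.7), np.float64(120.8), np.float64(30.9)]
lid top c [533.3 292.4  18. ] len [np.float64(138.9), np.float64(99.2), np.float64(138.9), np.float64(98.9)] ang [np.float64(31.1), np.float64(120.8), np.float64(31.0), np.float64(120.8)]
lid tri c [535.  293.6  13.9] len [np.float64(99.9), np.float64(139.7), np.float64(99.5), np.float64(139.6)] ang [np.float64(120.9), np.float64(30.9), np.float64(120.8), np.float64(31.0)]
[[500.8, 214.8, 14.1], [449.5, 300.5, 13.4], [569.4, 372.2, 13.8], [620.4, 286.7, 14.3]]
tub zoom side c [574.1  16.1  60. ] len [np.float64(135.0), np.float64(96.7), np.float64(132.7), np.float64(95.8)] ang [np.float64(21.9), np.float64(112.0), np.float64(21.5), np.float64(113.4)]
side 0 40 ang 22.1 offs px 0.3
side 1 18 ang -67.6 offs px -0.45
side clips [2 1] [[503.1, -3.3, 72.0], [511.2, -25.0, 72.0]] mid [507.2 -14.2  72. ] ang 110.34196137889892
tub zoom top c [571.   12.7  60. ] len [np.float64(97.9), np.float64(136.4), np.float64(97.5), np.float64(139.6)] ang [np.float64(110.9), np.float64(22.4), np.float64(112.8), np.float64(22.6)]
top 0 28 ang -67.3 offs px 0.39
top 1 38 ang 22.1 offs px 0.12
top 2 20 ang -68.3 offs px 1.76
top 3 41 ang 21.9 offs px -0.92
top clips [10  9] [[508.6, -21.4, 72.0], [502.1, -5.9, 72.0]] mid [505.3 -13.7  72. ] ang -67.50550983896417
```

```bash
cat > s7.py <<'E'
from fk import *
LID=np.array([534.8,294.2,0]); al=np.radians(30.9)
def dn(t): # tool down, x at lid -y
    x=np.array([np.sin(t),-np.cos(t),0]); z=np.array([0,0,-1.]); return np.c_[x,np.cross(z,x),z]
if __name__=="__main__":
    R=dn(al)
    bot.reach([500,60,320],R); bot.reach(LID+[0,0,130],R)
    bot.move_straight(LID+[0,0,50],v=150)
    r=bot.move_straight(LID+[0,0,28],v=40,until_force=5); st=bot.state(); print(r,st["clock"],st["joints"].round(2),(st["tcp_pos"]-LID).round(2),st["contact_force"].round(1))
    for n in("side","top"): cv2.imwrite(f"pics/u_{n}.png",bot.snapshot(n)["color"])
    a=cv2.imread('pics/u_side.png');b=cv2.imread('pics/u_top.png')
    f=lambda i,u,v,r:cv2.resize(i[v-r:v+r,u-r:u+r],(390,390),interpolation=cv2.INTER_CUBIC)
    cv2.imwrite("pics/u.png",np.hstack([f(a,257,290,50),f(b,150,207,50)]))
E
python3 s7.py
```

```text
False 29.5 [0.31 0.71 1.4  0.   1.04 1.34] [ 0.1   0.03 28.05] [-0.1  0.1  0.1]
```

View pics/u.png

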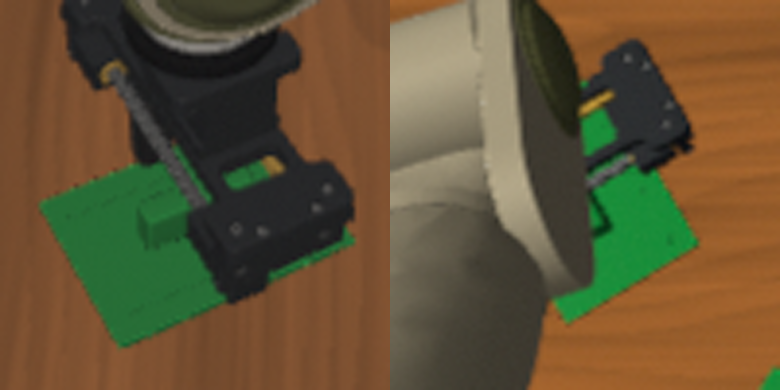

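```bash
cat > s8.py <<'E'
from s7 import *
bot.grab(55); st=bot.state(); print(st["width"],st["contact_force"].round(1),st["tcp_pos"].round(1))
bot.move_straight(LID+[0,0,60],v=80); st=bot.state(); print(st["width"],st["contact_force"].round(1))
bot.move_straight(LID+[0,0,160],v=200)
T=np.array([572.4,14.4,0]); R=dn(np.radians(22.1))
bot.move_straight(T+[0,0,160],v=200,attitude=R); bot.move_straight(T+[0,0,122],v=100)
bot.pause(.3)
st=bot.state(); print(st["clock"],st["width"],st["tcp_pos"].round(2),st["contact_force"].round(1),st["joints"].round(2))
a=bot.snapshot("side");b=bot.snapshot("top")
cv2.imwrite("pics/v_side.png",a["color"]);cv2.imwrite("pics/v_top.png",b["color"])
f=lambda i,u,v,r:cv2.resize(i[v-r:v+r,u-r:u+r],(400,400),interpolation=cv2.INTER_CUBIC)
cv2.imwrite("pics/v.png",np.hstack([f(a["color"],245,180,50),f(b["color"],257,188,50)]))
E
python3 s8.py
```

```text
15.419759845387102 [-0.6 -0.9 -1. ] [534.9 294.2  28. ]
15.48111928046981 [ 1.   0.1 -0.9]
34.2833 15.477656151213202 [572.55  14.39 122.46] [ 0.1 -0.6 -1.3] [-0.18  0.54  1.42  0.    1.18  1.  ]
```

View pics/v.png

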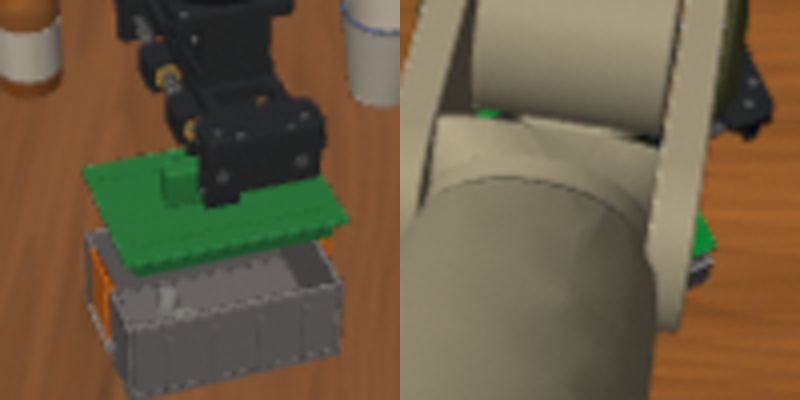

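```bash
python3 - <<'E'
from m2 import *
s=a
hsv=cv2.cvtColor(s["color"],cv2.COLOR_BGR2HSV); m=cv2.inRange(hsv,(50,120,60),(75,255,255))
k=np.zeros_like(m);k[150:205,205:300]=1;m*=k
c=max(cv2.findContours(m,cv2.RETR_EXTERNAL,cv2.CHAIN_APPROX_NONE)[0],key=cv2.contourArea)
P=c.reshape(-1,2).astype(float)
cor=np.array([(84,170),(133,272),(348,220)])/4+[195,130]-.5
T=np.array([572.4,14.4]);th=np.radians(22.1);ex=np.array([np.cos(th),np.sin(th)]);ey=np.array([-ex[1],ex[0]])
for i in(0,1):
    p,q=cor[i],cor[i+1];d=q-p;l=np.linalg.norm(d);d/=l;nn=np.array([-d[1],d[0]]);t=(P-p)@d;o=(P-p)@nn;S=P[(t>.1*l)&(t<.9*l)&(abs(o)<3)]
    w=np.array([onz(s,x,112.5)[:2] for x in S]); f=cv2.fitLine(w.astype(np.float32),cv2.DIST_HUBER,0,.01,.01).ravel()
    print(i,len(S),"ang",np.degrees(np.arctan2(f[1],f[0])),"lid local x,y of edge",((f[2:]-T)@ex).round(1),((f[2:]-T)@ey).round(1))
for p in cor:
    w=onz(s,p,112.5)[:2]-T; print((w@ex).round(1),(w@ey).round(1))
for p in TC["side"]:
    w=onz(s,p,60)[:2]-T; print("tub",(w@ex).round(1),(w@ey).round(1))
E
```

```text
Traceback (most recent call last):
  File "m2.py", line 24, in <module>
    for p in out["side"]:
             ~~~^^^^^^^^
KeyError: 'side'
```

```bash
cat > chk.py <<'E'
from h import *
a=bot.snapshot("side");s=a
TC=np.array([(38,120),(287,70),(354,185),(95,240)])/5+[209,164]-.5
hsv=cv2.cvtColor(s["color"],cv2.COLOR_BGR2HSV); m=cv2.inRange(hsv,(50,120,60),(75,255,255))
k=np.zeros_like(m);k[150:205,205:300]=1;m*=k
c=max(cv2.findContours(m,cv2.RETR_EXTERNAL,cv2.CHAIN_APPROX_NONE)[0],key=cv2.contourArea)
P=c.reshape(-1,2).astype(float)
cor=np.array([(84,170),(133,272),(348,220)])/4+[195,130]-.5
T=np.array([572.4,14.4]);th=np.radians(22.1);ex=np.array([np.cos(th),np.sin(th)]);ey=np.array([-ex[1],ex[0]])
for i in(0,1):
    p,q=cor[i],cor[i+1];d=q-p;l=np.linalg.norm(d);d/=l;nn=np.array([-d[1],d[0]]);t=(P-p)@d;o=(P-p)@nn;S=P[(t>.1*l)&(t<.9*l)&(abs(o)<3)]
    w=np.array([onz(s,x,112.5)[:2] for x in S]); f=cv2.fitLine(w.astype(np.float32),cv2.DIST_HUBER,0,.01,.01).ravel()
    print(i,len(S),"ang",np.degrees(np.arctan2(f[1],f[0])),"edge local x,y",((f[2:]-T)@ex).round(1),((f[2:]-T)@ey).round(1))
for p in cor:
    w=onz(s,p,112.5)[:2]-T; print("lid",(w@ex).round(1),(w@ey).round(1))
for p in TC:
    w=onz(s,p,60)[:2]-T; print("tub",(w@ex).round(1),(w@ey).round(1))
E
python3 chk.py
```

```text
0 21 ang -68.00918 edge local x,y 70.4 0.2
1 43 ang 22.402979 edge local x,y 3.6 61.4
lid 70.5 -43.6
lid 69.0 58.2
lid -66.5 52.3
tub 70.2 -47.4
tub -64.8 -47.0
tub -64.7 49.7
tub 68.0 48.4
```

```bash
cat >> chk.py <<'E'
print("---far edge")
p=cor[0];q=(np.array([(190,151)])/4+[195,130]-.5)[0];d=q-p;l=np.linalg.norm(d);d/=l;nn=np.array([-d[1],d[0]]);t=(P-p)@d;o=(P-p)@nn;S=P[(t>.1*l)&(t<.9*l)&(abs(o)<3)]
for x in S[np.argsort(S[:,0])]: 
    w=onz(s,x-[0,.5],112.5)[:2]-T; print(x,(w@ex).round(1),(w@ey).round(1))
im=cv2.resize(s["color"][150:205,205:295],None,fx=8,fy=8,interpolation=cv2.INTER_CUBIC)
for X,Y,Z in((70,-50,112.5),(70,50,112.5),(-70,50,112.5),(-70,-50,112.5),(70,50,108.5),(-70,50,108.5)):
    g=np.r_[T+X*ex+Y*ey,Z]; u=(proj(s,g)+.5-[205,150])*8; cv2.circle(im,tuple(int(v) for v in u),3,(0,0,255),-1)
cv2.imwrite("pics/w.png",im)
E
python3 chk.py | sed -n '/far/,$p'
```

```text
---far edge
[219. 172.] 61.7 -42.9
[220. 171.] 58.3 -46.1
[221. 171.] 55.9 -45.4
[222. 171.] 53.6 -44.6
[223. 171.] 51.2 -43.8
[224. 171.] 48.9 -43.1
[225. 170.] 45.4 -46.3
[226. 170.] 43.0 -45.5
[227. 170.] 40.7 -44.7
[228. 170.] 38.3 -44.0
[229. 170.] 36.0 -43.2
[230. 169.] 32.4 -46.4
[231. 169.] 30.1 -45.6
[232. 169.] 27.7 -44.9
[233. 169.] 25.3 -44.1
[234. 169.] 23.0 -43.3
[235. 168.] 19.4 -46.6
[236. 168.] 17.0 -45.8
[237. 168.] 14.6 -45.0
[238. 168.] 12.2 -44.3
[239. 167.] 8.6 -47.5
```

View pics/w.png

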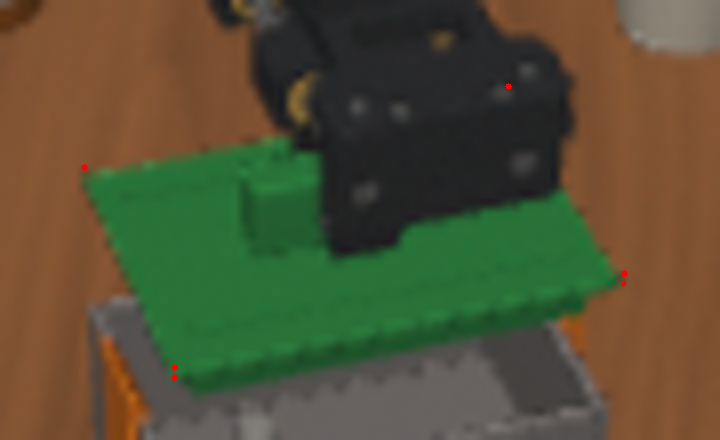

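```bash
cat > s9.py <<'E'
from s7 import *
th=np.radians(22.1); T=np.array([572.4,14.4,0])-1.0*np.array([-np.sin(th),np.cos(th),0])
bot.move_straight(T+[0,0,100],v=40)
bot.pause(.2); f0=bot.state()["contact_force"]
r=bot.move_straight(T+[0,0,85.5],v=20,until_force=3); st=bot.state(); print(r,st["clock"],st["tcp_pos"].round(2),st["contact_force"].round(1),f0.round(1),st["torque"].round(2))
a=bot.snapshot("side");b=bot.snapshot("top")
f=lambda i,u,v,r:cv2.resize(i[v-r:v+r,u-r:u+r],(400,400),interpolation=cv2.INTER_CUBIC)
cv2.imwrite("pics/x.png",np.hstack([f(a["color"],245,190,45),f(b["color"],257,188,50)]))
E
python3 s9.py
```

```text
False 36.3583 [572.83  13.47  85.58] [ 0.1  0.8 -2.2] [ 0.1  0.2 -0.9] [-0.06  0.1  -0.01]
```

View pics/x.png

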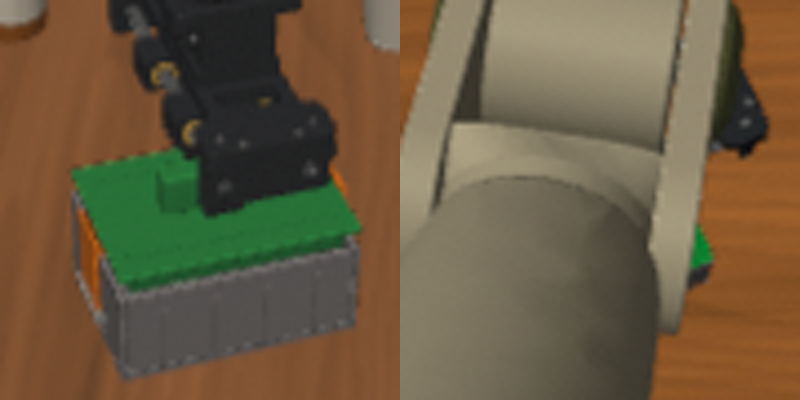

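```bash
cat > s10.py <<'E'
from s7 import *
import sys
th=np.radians(22.1); T=np.array([572.4,14.4,0])-1.0*np.array([-np.sin(th),np.cos(th),0])
for z in np.arange(float(sys.argv[1]),float(sys.argv[2])-.01,-1.0):
    r=bot.move_straight(T+[0,0,z],v=15,until_force=12); st=bot.state(); F=st["contact_force"]; print(z,r,round(st["clock"],2),st["tcp_pos"].round(2),F.round(1),round(st["width"],2))
    if F[2]>22 or r: break
E
python3 s10.py 84 77
```

```text
84.0 False 36.71 [572.96  13.48  84.1 ] [ 0.9  1.  -0.9] 15.32
83.0 False 36.96 [572.94  13.4   83.2 ] [-0.7  0.7  1.8] 15.74
82.0 False 37.21 [572.97  13.39  82.23] [ 0.5 -0.6  5.4] 15.54
81.0 False 37.46 [572.98  13.39  81.28] [-0.1 -0.2  4.2] 15.59
80.0 False 37.71 [573.08  13.39  80.41] [0.5 0.1 6.1] 15.44
79.0 False 37.96 [573.25  13.39  79.66] [-0.5 -0.1  8.4] 15.83
78.0 False 38.21 [573.2   13.38  78.43] [ 0.2 -0.5  5.7] 15.8
77.0 False 38.46 [572.77  13.41  76.75] [ 1.8 -0.3  1.6] 15.64
```

```bash
sed -i 's/F\[2\]>22/F[2]>8/' s10.py; python3 s10.py 76 68
```

```text
76.0 False 38.71 [571.94  13.68  75.11] [-0.9  0.2 -4. ] 15.59
75.0 False 38.96 [572.66  13.51  74.85] [ 1.2  1.1 -1.6] 15.85
74.0 False 39.21 [572.75  13.49  73.98] [ 0.2 -0.2 -0.8] 15.48
73.0 False 39.46 [572.85  13.47  73.85] [-2.3 -0.4  6.1] 15.79
72.0 False 39.71 [572.87  13.47  73.83] [-5.6  0.6 15.1] 15.64
```

```bash
cat > s11.py <<'E'
from s7 import *
th=np.radians(22.1); T=np.array([572.4,14.4,0])-1.0*np.array([-np.sin(th),np.cos(th),0])
bot.move_straight(T+[0,0,72.4],v=10)
for i in range(4):
    bot.pause(.4); st=bot.state(); print(round(st["clock"],2),st["tcp_pos"].round(2),st["contact_force"].round(1),st["width"].round(2))
a=bot.snapshot("side");b=bot.snapshot("top")
f=lambda i,u,v,r:cv2.resize(i[v-r:v+r,u-r:u+r],(400,400),interpolation=cv2.INTER_CUBIC)
cv2.imwrite("pics/y.png",np.hstack([f(a["color"],245,200,40),f(b["color"],257,188,50)])); cv2.imwrite("pics/yfull.png",np.vstack([a["color"][:240],b["color"][:300]]))
E
python3 s11.py
```

```text
Traceback (most recent call last):
  File "s11.py", line 5, in <module>
    bot.pause(.4); st=bot.state(); print(round(st["clock"],2),st["tcp_pos"].round(2),st["contact_force"].round(1),st["width"].round(2))
                                                                                                                  ^^^^^^^^^^^^^^^^^
AttributeError: 'float' object has no attribute 'round'
```

```bash
sed -i 's/st\["width"\].round(2)/st["width"]/' s11.py; python3 s11.py
```

```text
41.01 [572.86  13.48  73.84] [-4.   0.8 11.6] 15.227005312160788
41.41 [572.87  13.49  73.84] [-4.3  0.4 10.9] 15.572622720090104
41.81 [572.89  13.46  73.87] [-4.6  0.2 10.6] 15.738312285495205
42.21 [572.85  13.48  73.84] [-4.4  0.2 10.5] 15.479109532216333
```

View pics/y.png

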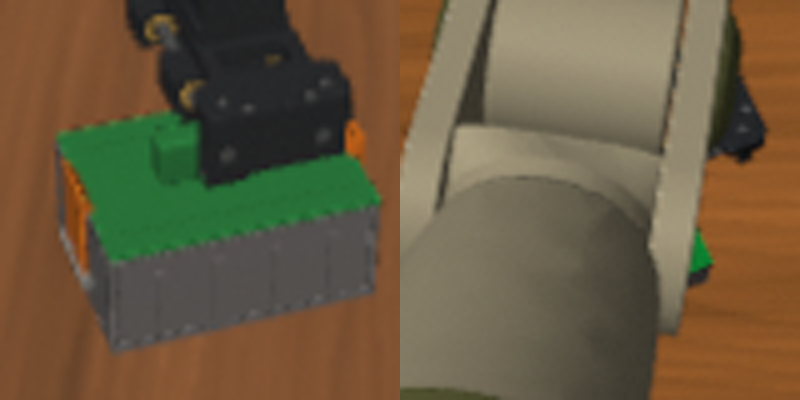

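View pics/yfull.png

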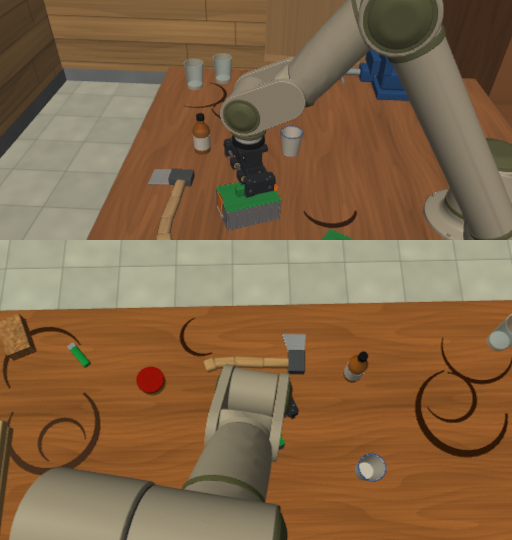

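```bash
python3 - <<'E'
from h import *
a=bot.snapshot("side")["color"]
f=lambda u,v,r:cv2.resize(a[v-r:v+r,u-r:u+r],(400,400),interpolation=cv2.INTER_CUBIC)
cv2.imwrite("pics/z9.png",np.hstack([f(221,200,16),f(276,190,16)]))
E
```

```text
(no output)
```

View pics/z9.png

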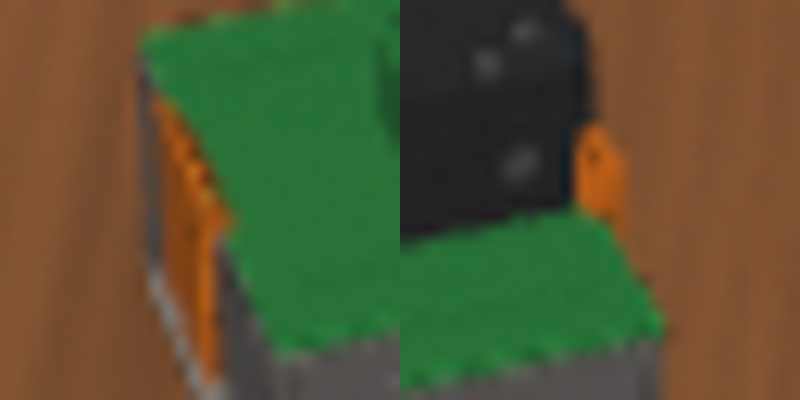

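Both clips overlap the lid's edge at about (222,199) and (276,188), and the plate lies flush on the rim all round. The push is steady at about 10.5 N, so I'm handing the job in.

```bash
python3 - <<'E'
from plant import bot
st=bot.state();print(st["clock"],st["contact_force"].round(1),st["tcp_pos"].round(2))
print(bot.finish_job())
E
```

```text
42.3583 [-4.8  0.5 10.9] [572.88  13.49  73.86]
the job is handed in; nothing more can be done
None
```

I finished the job and handed it in at 42.4 s of the 70 s allowed. There was no verdict, so the results below come from my own last checks.

- **Wedges and cup:** I tipped the cup over the box. The top view afterwards shows all five wedges in the box and the cup empty. The cup stands upright where it started, and I let go of it.
- **Lid:** I took the green lid farthest from the base, at about (535, 294). On the way down the push peaked at about 8.4 N, then dropped as the clips snapped. The lid seated with its origin 45.9 mm above the bench; it should be 46.
- **Clips:** The side view shows the plate flush on the rim and both orange hooks over its edge. The arm hid most of the lid in the top view, so the clip check rests on the side view and the force drop.
- **Final push:** The gripper is still holding the lid's bar and pressing down with about 10.5–10.9 N. There is also a small sideways load of 4–5 N.
- **Bystanders:** I did not touch the oil bottle, the wax tin or the hatchet. The last views show them in place.

**Disagreements:** The two cameras differed by 3–4 mm, and heights measured from both came out 3–4 mm low, so I averaged the positions. Just before fitting, one view suggested the lid was about 2 mm off to the side. I moved it 1 mm, and it went in without catching the rim.

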